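# Push the jammed stone core out of a core-drill barrel

## Robot

A 6-joint arm with a two-finger parallel gripper is mounted at the origin on the work surface. World frame = base frame: x ahead of the robot, y to its left, z up, the work surface at z = 0. Lengths are in mm, angles in rad, forces in N, time in s.
With the tool pointing down it reaches from about 400 to 825 mm from the base axis. Payload 7 kg.
Tool frame: the origin (TCP) lies at the very end of the fingers, on their centre line; the grasp point (between the pads) lies 19 mm behind it (robot.grasp_offset is the distance from the TCP to the grasp point, in mm); z points along the fingers, y is the line along which they close (so a half turn about z gives the same grasp; the last joint's range is limited). The gripper opens to 85 mm and grips with 20 to 120 N. Pads are 22 mm wide; open, the fingers measure 114 mm over their backs; the gripper's body (76 mm by 85 mm) begins 54 mm behind the grasp point. The pads swing forward as they close: fully open they stand 13 mm farther back than shut.
Start: joints at [1.423, 0.359, 0.012, 0, -1.224, -0.288], TCP at [284.947, 611.883, 231.302] pointing down, gripper open.
Joint ranges: [-3.07, 3.07], [-1.43, 2.12], [-1.02, 1.25], [-3.03, 1.67], [-3.05, -0], [-3.03, 3.03]. Speed limits (rad/s): [2.39, 2.39, 3.01, 3.14, 3.14, 3.14].

## Interface

Orientations are given as a unit quaternion [x, y, z, w].
In Python, from cell import telemetry, optics, robot, look_for, mark_of gives the robot as it stands. The module is installed in compiled form; this text tells all that it offers.
- The arm moves only by the tool arm_command, never from a script. Its argument "commands" is a list of rows, each a list of 3 entries, a list of its own where there are three numbers: the shift along the tool's x, y, z in m, then the turn about the tool's z in rad, then the opening, from 0 (shut) to 1 (fully open). In form: [[[dx, dy, dz], turn, fingers], ...]. A call has 1 to 8 rows; each row shifts and turns the commanded pose from where the row before left it, along the tool's axes as they then stand; what a row does not reach is not made up. A row lasts 1/12 s, in which the tool goes at most 41.7 mm and 7.16 degrees, less where a joint would pass 70% of its speed; a pose out of reach is approached as far as the arm can. A call with a gripper value outside its range is refused whole. The fingers move at their own pace and stop on an object; "force" is the grip in N (left out, the last holds). Time passes only in rows, so rows that do not move let the fingers close. It gives the time, the measured TCP pose, the force, the opening and the grip force at its end, in the units of the state.
- telemetry.read_state(): the state, without advancing time (a new reading comes with each control period).
- optics.snapshot(name): name is "scene" or "side" or "wrist"; returns the picture (480x640x3 uint8, red, green, blue); there is no depth.
- optics.camera_info(name): a dict with "camera_matrix" (3x3 intrinsics, pixels), "T" (4x4, takes a point from camera to world coordinates); the wrist camera has in their place "hand_eye" (4x4, takes a point from camera to tool coordinates, whose origin is the TCP and whose axes are the flange's). Camera axes: x right, y down, z forward; pixel columns grow to the right and rows downward; lengths in mm; the calibration is good to about 2 mm. A picture is of the moment at which its call begins: read the wrist's pose just before it. camera_info takes no time and is no camera call.
- robot.hand_in(): hands the job in; it is judged then, once.
Trained networks look in the newest picture that a camera, given by its name, has taken for a name from the list of things; names that differ only in an ending like _2 or _b are one class to them, and where a whole thing is asked for, a point or a joint stands for the part that bears it (a point fixed in the world has none). Each returns a list of dicts, best first, with "p" (0 to 1); they miss things now and then, are a little off and sometimes report something else, mostly with a low value. They report only what shows in the picture. A call takes as long as a camera call. They do not tell look-alikes from the thing itself.
- look_for(camera, target): "pixel" ([column, row] in pixels, amid what is visible of it).
- mark_of(camera, target): "pixel" ([column, row] in pixels: a listed point, or the origin of a listed thing).
The state is a dict: "time": time; "joints": joint angles; "qd": joint speeds; "effort": joint torques, N m; "ee_pos": TCP position; "tool_rot": TCP orientation; "ft_force": force on the tool from outside, world axes, zero at the start; "moment": the same for the moment, N m; "finger_gap": finger opening in mm; "gripper_force": force on a finger pad.
Only numpy, scipy, OpenCV 4.12 (cv2) and the standard library are available. Lean on these libraries where they do the work, as an engineer would, in place of code of your own. Each camera call takes 0.05 s, during which the arm holds its last target. There are 200 camera calls.

## Task

A stone core is jammed in the steel core-drill barrel that is clamped upright in the low wooden stand. Take the drift (the tool with the stout, flat-ended round bar) from the tool rack and push it straight down through the barrel from above until the core drops out of the lower end onto the stand's tray and the drift's collar rests on the barrel's rim. Then let go, leaving the drift standing in the barrel and the core lying in the tray.

Things in the scene. Friction and masses are not known exactly. Their poses are not given: they have to be found in the camera images.
- drift: Tool to use, 163 mm, 0.4 kg. From its tip up: flat-ended steel bar d 26, 80 long; black collar d 68, 8 thick; straight round wooden handle d 28, 75 long. Origin: tip centre; z up. Hangs upright by its collar in a rack board (top 95 mm high) with 3 holes d 42, 95 mm apart, row along y within 0.25 rad; lift 90 mm to clear. Not to use: spike with ball handle, scraper with flat handle, as tall.
- barrel_mouth (a point): Centre of the upper rim of the clamped barrel, 150 mm above the table; z up along the barrel. A fixed steel tube open at both ends, 76 mm long, outer diameter 52, bore 46. With the drift's collar on the rim the drift's tip is 80 mm below this point, 4 mm beyond the lower end. Empty barrels of other sizes stand loose on the table: not part of the job.
- slug: The jammed core: pale stone cylinder, diameter 44 mm, 40 mm long, about 0.16 kg. Origin: its centre; z along its axis. At the start upright inside the clamped barrel, its top 16 mm below the rim. It stays put under its own weight: it needs a firm push of about 10 to 25 N, kept up until its top has left the barrel's lower end.
- stand: Fixed wooden stand, 170 (x) by 150 mm (y): tray floor 12 mm above the table with low lips at its x ends, uprights on its y sides, and a board across them, 110 (x) by 150 mm (y), 80 to 102 mm above the table, with the barrel clamped in its centre. The barrel's lower end is 62 mm above the tray floor. Origin: at table height straight below the barrel; z up.
Things that resemble listed ones, but are neither listed nor needed, are in the scene too. What is shaped like the drift but blue or red is not meant.

How it is judged (in metres and radians):
On the way, in this order (a step that is already met when the one before it is completed fails the run):
1. the drift's tip is in the barrel from above while the core is still inside (horizontal distance between drift and barrel_mouth below 0.015 m and z of drift in the frame of barrel_mouth between -0.07 and -0.003 m and z of slug in the frame of stand above 0.07 m), for 0.05 s.
2. the core is out of the barrel's lower end, with the drift in the barrel (z of slug in the frame of stand below 0.055 m and horizontal distance between drift and barrel_mouth below 0.015 m and z of drift in the frame of barrel_mouth below -0.05 m), for 0.1 s.
At the end, for the whole second after the job is handed in: The core lies at rest in the stand's tray under the barrel (its centre less than 50 mm above the table and within 80 mm of the stand's centre), and the drift stands at rest in the barrel, upright within 10 degrees, its collar on the rim to within 10 mm, released (z of slug in the frame of stand below 0.05 m and horizontal distance between slug and stand below 0.08 m and linear speed of each of slug, drift below 0.03 m/s and horizontal distance between drift and barrel_mouth below 0.015 m and z of drift in the frame of barrel_mouth below -0.07 m and angle between drift's own z axis and vertical below 0.175 rad); the robot touches nothing.
It also fails if it takes over 38 s, if anything falls off the work surface, if the arm or the gripper's body presses on something with over 40 N, if the wrist force passes 120 N, or if a joint passes its speed limit or range.

## Working session

There is one attempt and no reset: what is moved stays moved. The work goes in short steps, Python scripts to look and compute and a tool call to move; the robot and the scene stay as the last step left them, time stands still between calls to the robot, and variables do not carry over. Pictures are saved under pics/ and viewed, at most 10 in all, crops included, and the job is handed in when it is done.

Besides the shell and the picture viewer there is one more tool, called after "Call:" by a JSON object that holds its "name" and its "arguments", one argument or row to a line. arm_command: Moves the arm, as the interface text tells. Its arguments: {"type":"object","properties":{"commands":{"type":"array","items":{"type":"array"}},"force":{"type":"number"}},"required":["commands"]}

```bash
mkdir -p pics; cat > h.py <<'E'
import numpy as np, cv2
from scipy.spatial.transform import Rotation as R
from cell import telemetry, optics, robot, look_for, mark_of
def cam(n, st=None):
    c=optics.camera_info(n); K=np.array(c["camera_matrix"])
    if n=="wrist":
        st=st or telemetry.read_state(); T=np.eye(4); T[:3,:3]=R.from_quat(st["tool_rot"]).as_matrix(); T[:3,3]=st["ee_pos"]
        return K,T@np.array(c["hand_eye"])
    return K,np.array(c["T"])
def ray(n,px,st=None):
    K,T=cam(n,st); d=T[:3,:3]@np.linalg.inv(K)@[px[0],px[1],1]
    return T[:3,3],d/np.linalg.norm(d)
def at_z(n,px,z,st=None):
    o,d=ray(n,px,st); return o+d*(z-o[2])/d[2]
def proj(n,p,st=None):
    K,T=cam(n,st); q=np.linalg.inv(T)@np.append(p,1); u=K@q[:3]; return u[:2]/u[2]
def tri(obs):
    A=0;b=0
    for n,px in obs:
        o,d=ray(n,px); M=np.eye(3)-np.outer(d,d); A=A+M; b=b+M@o
    return np.linalg.solve(A,b)
def snap(n,f=None):
    im=optics.snapshot(n)
    if f: cv2.imwrite("pics/"+f,im[:,:,::-1])
    return im
E
python3 - <<'E'
from h import *
for n in ("scene","side"):
    snap(n,n+"0.png")
    for t in ("drift","barrel_mouth"):
        print(n,t,[(np.round(d["pixel"]),round(d["p"],2)) for d in mark_of(n,t)[:5]])
s=telemetry.read_state(); print(s["time"],R.from_quat(s["tool_rot"]).as_matrix().round(2)); print(optics.camera_info("wrist"))
E
```

```text
scene drift [(array([460., 216.]), 0.87), (array([424., 286.]), 0.65), (array([420., 368.]), 0.64)]
scene barrel_mouth [(array([154., 171.]), 0.62)]
side drift [(array([314., 183.]), 0.77), (array([181., 235.]), 0.76)]
side barrel_mouth [(array([447., 330.]), 0.78)]
0.3 [[ 0.91 -0.42 -0.  ]
 [-0.42 -0.91 -0.  ]
 [ 0.    0.   -1.  ]]
{'camera_matrix': array([[422.75208094,   0.        , 312.13159041],
       [  0.        , 422.75208094, 243.62805872],
       [  0.        ,   0.        ,   1.        ]]), 'hand_eye': array([[-1.78697648e-04, -9.54333152e-01, -2.98744378e-01,
         7.50756904e+01],
       [ 9.99999393e-01,  1.54377354e-04, -1.09131750e-03,
        -5.78577610e-01],
       [ 1.08759983e-03, -2.98744392e-01,  9.54332545e-01,
        -1.42356903e+02],
       [ 0.00000000e+00,  0.00000000e+00,  0.00000000e+00,
         1.00000000e+00]])}
```

View pics/scene0.png

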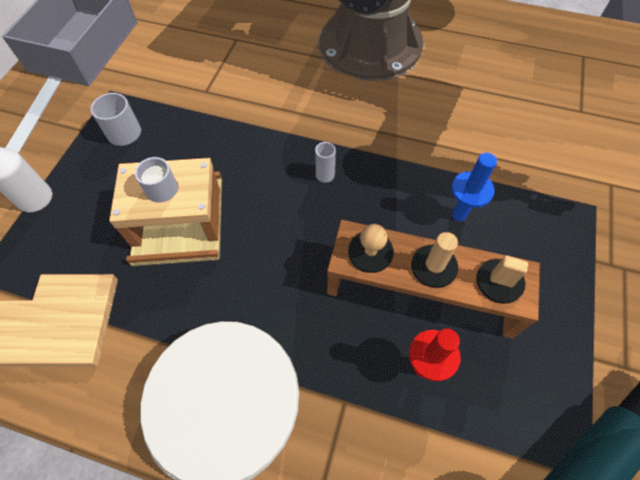

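View pics/side0.png

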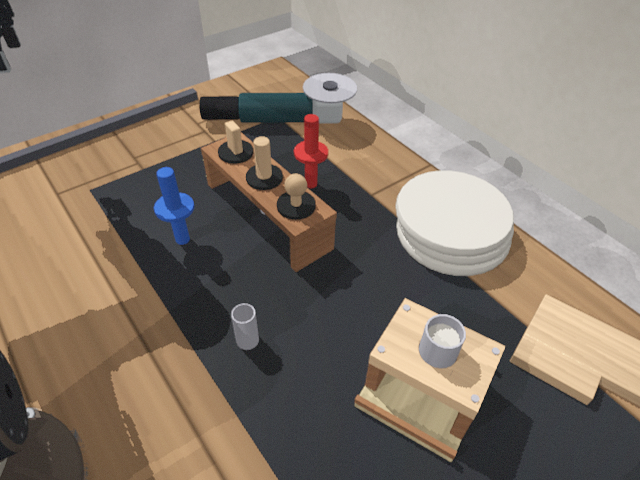

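The drift is the middle tool: its handle top is at scene (447,239) and side (263,142). The clamped barrel's rim is at scene (154,170) and side (444,329).

```bash
python3 - <<'E'
from h import *
H={"scene":(447,239),"side":(263,142)}; B={"scene":(154,170.5),"side":(444,329)}
for n in H: print(n,"handle@178",at_z(n,H[n],178).round(1),"barrel@150",at_z(n,B[n],150).round(1), "mark",[at_z(n,{"scene":(154,171),"side":(447,330)}[n],150).round(1)])
print(tri(H.items()).round(1),tri(B.items()).round(1))
# rack direction from collars z~103
for n,a,b in(("scene",(371,252),(501,281)),("side",(296,206),(236,151))):
    d=at_z(n,a,103)-at_z(n,b,103); print(n,d.round(1))
E
```

```text
scene handle@178 [562.5 227.9 178. ] barrel@150 [ 559.  -211.8  150. ] mark [array([ 559.8, -211.4,  150. ])]
side handle@178 [565.8 222.7 178. ] barrel@150 [ 560.9 -213.5  150. ] mark [array([ 562.9, -216.8,  150. ])]
[564.9 225.7 178.3] [ 559.8 -212.7  150.3]
scene [   9.7 -188.7    0. ]
side [   5.9 -191.7    0. ]
```

Call:
{"name": "arm_command", "arguments": {
  "commands": [
    [[0,0,-0.005],0.12,1],
    [[0,0,-0.005],0.12,1],
    [[0,0,-0.005],0.12,1],
    [[0,0,-0.005],0.12,1],
    [[0,0,0],0.12,1],
    [[0,0,0],0.12,1],
    [[0,0,0],0.12,1],
    [[0,0,0],0.12,1]
  ],
  "force": 110
}}

```text
time: 0.97
ee_pos: [284.9, 611.8, 251.3]
tool_rot: [0.764, -0.645, 0.0, 0.0]
ft_force: [-0.6, 0.5, -0.6]
finger_gap: 85.3
gripper_force: 0.0
```

Call:
{"name": "arm_command", "arguments": {
  "commands": [
    [[0,0,0],0.1,1],
    [[0,0,0],0.078,1],
    [[0.032,-0.023,0],0,1],
    [[0.032,-0.023,0],0,1],
    [[0.032,-0.023,0],0,1],
    [[0.032,-0.023,0],0,1],
    [[0.032,-0.023,0],0,1],
    [[0.032,-0.023,0],0,1]
  ]
}}

```text
time: 1.63
ee_pos: [423.0, 417.8, 251.5]
tool_rot: [-0.706, 0.708, 0.0, 0.0]
ft_force: [1.0, 0.2, 0.3]
finger_gap: 85.2
gripper_force: 0.0
```

Call:
{"name": "arm_command", "arguments": {
  "commands": [
    [[0.032,-0.023,0],0,1],
    [[0.032,-0.023,0],0,1],
    [[0.032,-0.023,0],0,1],
    [[0.032,-0.023,0],0,1],
    [[0.032,-0.023,0],0,1],
    [[0.032,-0.023,0],0,1],
    [[0,0,0],0,1],
    [[0,0,0],0,1]
  ]
}}

```text
time: 2.3
ee_pos: [560.7, 225.0, 251.0]
tool_rot: [-0.705, 0.71, 0.0, -0.0]
ft_force: [-0.8, -1.1, -0.1]
finger_gap: 85.5
gripper_force: 0.0
```

```bash
python3 - <<'E'
from h import *
s=telemetry.read_state(); print(s["time"],np.round(s["ee_pos"],1),R.from_quat(s["tool_rot"]).as_matrix().round(3),np.round(s["joints"],2),s["ft_force"])
im=snap("wrist","w1.png")
for p in((564,225,178),(564,225,103)): print(proj("wrist",p,s).round())
E
```

```text
2.3 [560.7 225.  251. ] [[-0.007 -1.    -0.   ]
 [-1.     0.007 -0.   ]
 [ 0.     0.    -1.   ]] [ 0.7   0.23 -0.12 -0.   -1.22 -0.71] [-0.75379343 -1.07790795 -0.0991021 ]
[305. 257.]
[306. 222.]
```

View pics/w1.png

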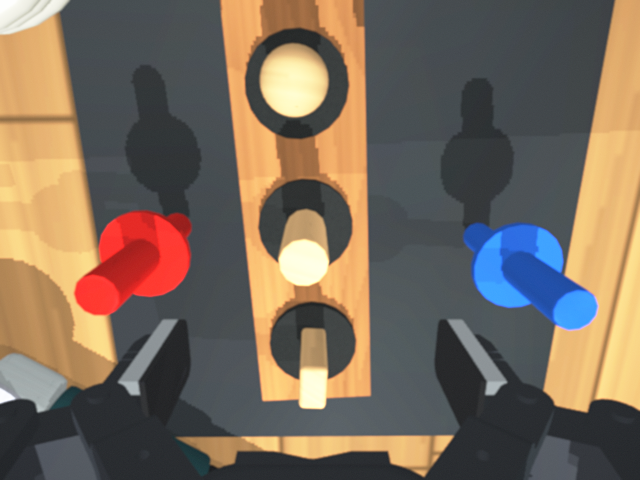

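The drift's handle top is at (304,262), centred between the fingers, with its collar at (305,223). The red and blue look-alikes are clear of the fingers, so I'm descending.

Call:
{"name": "arm_command", "arguments": {
  "commands": [
    [[-0.002,-0.004,0.02],0,1],
    [[0,0,0.02],0,1],
    [[0,0,0.02],0,1],
    [[0,0,0.02],0,1],
    [[0,0,0.02],0,1],
    [[0,0,0.016],0,1],
    [[0,0,0.015],0,1],
    [[0,0,0],0,1]
  ]
}}

```text
time: 3.02
ee_pos: [561.4, 229.4, 117.2]
tool_rot: [-0.707, 0.708, 0.001, -0.002]
ft_force: [-0.5, -0.5, -0.5]
finger_gap: 85.7
gripper_force: 0.0
```

Call:
{"name": "arm_command", "arguments": {
  "commands": [
    [[0,0,0],0,0],
    [[0,0,0],0,0],
    [[0,0,0],0,0],
    [[0,0,0],0,0],
    [[0,0,0],0,0],
    [[0,0,0],0,0],
    [[0,0,0],0,0],
    [[0,0,0],0,0]
  ],
  "force": 110
}}

```text
time: 3.68
ee_pos: [564.6, 229.5, 121.7]
tool_rot: [-0.706, 0.708, -0.0, 0.001]
ft_force: [-0.4, 1.1, 6.2]
finger_gap: 26.3
gripper_force: 107.6
```

Call:
{"name": "arm_command", "arguments": {
  "commands": [
    [[0,0,-0.015],0,0],
    [[0,0,-0.02],0,0],
    [[0,0,-0.025],0,0],
    [[0,0,-0.025],0,0],
    [[0,0,-0.025],0,0],
    [[0,0,-0.025],0,0],
    [[0,0,-0.025],0,0],
    [[0,0,-0.015],0,0]
  ]
}}

```text
time: 4.35
ee_pos: [564.0, 229.0, 297.8]
tool_rot: [-0.706, 0.708, -0.0, 0.001]
ft_force: [0.7, 0.5, -3.4]
finger_gap: 25.8
gripper_force: 108.7
```

Call:
{"name": "arm_command", "arguments": {
  "commands": [
    [[0.02,0,0],0,0],
    [[0.03,0,0],0,0],
    [[0.03,0,0],0,0],
    [[0.03,0,0],0,0],
    [[0.03,0,0],0,0],
    [[0.03,0,0],0,0],
    [[0.03,0,0],0,0],
    [[0.03,0,0],0,0]
  ]
}}

```text
time: 5.02
ee_pos: [562.1, -2.4, 294.7]
tool_rot: [-0.706, 0.708, 0.001, -0.0]
ft_force: [0.4, -0.0, -3.9]
finger_gap: 25.9
gripper_force: 108.9
```

Call:
{"name": "arm_command", "arguments": {
  "commands": [
    [[0.03,0,0],0,0],
    [[0.03,0,0],0,0],
    [[0.03,0,0],0,0],
    [[0.03,0,0],0,0],
    [[0.03,0,0],0,0],
    [[0.03,0,0],0,0],
    [[0.02,0,0],0,0],
    [[0,0,0],0,0]
  ]
}}

```text
time: 5.68
ee_pos: [561.4, -204.2, 294.2]
tool_rot: [-0.705, 0.709, 0.001, -0.001]
ft_force: [0.8, 0.0, -4.1]
finger_gap: 26.0
gripper_force: 108.9
```

```bash
python3 - <<'E'
from h import *
s=telemetry.read_state(); print(s["time"],np.round(s["ee_pos"],1),R.from_quat(s["tool_rot"]).as_matrix().round(3),np.round(s["joints"],2),s["ft_force"],s["finger_gap"])
ims=[snap(n) for n in("scene","side")]
out=[]
for n,im in zip(("scene","side"),ims):
    for t in ("drift","barrel_mouth"):
        print(n,t,[(np.round(d["pixel"]),round(d["p"],2)) for d in mark_of(n,t)[:4]])
    u,v=proj(n,(560,-213,170)).astype(int); x0=max(0,u-75);y0=max(0,v-75); print(n,x0,y0)
    out.append(cv2.resize(im[y0:y0+150,x0:x0+150],(400,400),interpolation=cv2.INTER_CUBIC))
cv2.imwrite("pics/c2.png",np.hstack(out)[:,:,::-1])
snap("wrist")
E
```

```text
5.6833 [ 561.4 -204.2  294.2] [[-0.006 -1.    -0.002]
 [-1.     0.006 -0.   ]
 [ 0.     0.002 -1.   ]] [-0.02  0.2  -0.06  0.   -1.31  0.02] [ 0.80384628  0.04919575 -4.10968937] 25.994093273450577
scene drift [(array([462., 217.]), 0.76), (array([421., 369.]), 0.71), (array([148., 153.]), 0.56)]
scene barrel_mouth [(array([152., 168.]), 0.82)]
scene 73 87
side drift [(array([448., 305.]), 0.66), (array([312., 189.]), 0.61), (array([182., 233.]), 0.6), (array([426., 382.]), 0.5)]
side barrel_mouth [(array([447., 331.]), 0.84), (array([446., 307.]), 0.19)]
side 371 245
```

View pics/c2.png

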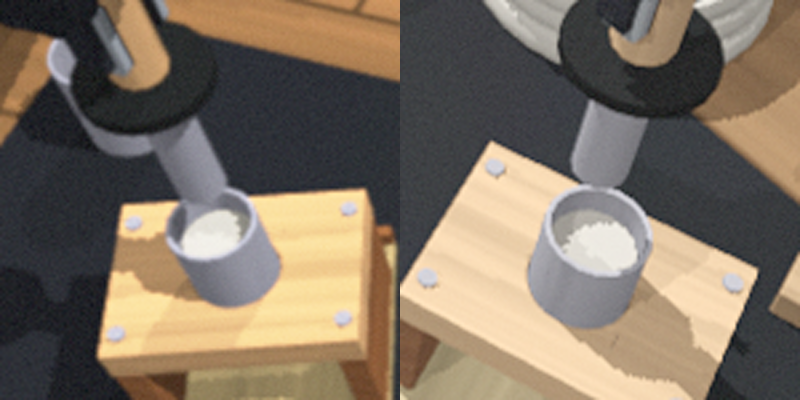

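The drift hangs upright just above the barrel: its tip is at scene ≈(150,157.5) and side ≈(446.4,311). The rim centre is at scene ≈(152.5,171) and side ≈(445,332).

```bash
python3 - <<'E'
from h import *
T={"scene":(150,157.5),"side":(446.4,311)};B={"scene":(152.5,171),"side":(445,332)}
print(tri(T.items()).round(1),tri(B.items()).round(1))
for n in T: print(n,at_z(n,T[n],188).round(1),at_z(n,B[n],150).round(1))
s=[telemetry.read_state()["ee_pos"] for _ in range(3)];print(s)
E
```

```text
[ 559.8 -207.2  183.9] [ 559.6 -215.9  147.6]
scene [ 561.6 -203.2  188. ] [ 560.5 -213.6  150. ]
side [ 558.  -209.7  188. ] [ 558.6 -217.4  150. ]
[array([ 562.52325285, -200.06181804,  295.30684853]), array([ 562.52325285, -200.06181804,  295.30684853]), array([ 562.52325285, -200.06181804,  295.30684853])]
```

Call:
{"name": "arm_command", "arguments": {
  "commands": [
    [[0.009,0,0],0,0],
    [[0,0,0.01],0,0],
    [[0,0,0.01],0,0],
    [[0,0,0.01],0,0],
    [[0,0,0.01],0,0],
    [[0,0,0.003],0,0],
    [[0,0,0],0,0],
    [[0,0,0],0,0]
  ],
  "force": 120
}}

```text
time: 6.7
ee_pos: [562.5, -210.0, 252.1]
tool_rot: [-0.706, 0.708, 0.0, -0.0]
ft_force: [0.3, -0.6, -2.6]
finger_gap: 25.6
gripper_force: 118.2
```

```bash
python3 - <<'E'
from h import *
s=telemetry.read_state(); print(s["time"],np.round(s["ee_pos"],1),s["ft_force"])
out=[]
for n in("scene","side"):
    im=snap(n); u,v=proj(n,(560,-213,160)).astype(int); x0=max(0,u-75);y0=max(0,v-75)
    out.append(cv2.resize(im[y0:y0+150,x0:x0+150],(400,400),interpolation=cv2.INTER_CUBIC))
cv2.imwrite("pics/c3.png",np.hstack(out)[:,:,::-1])
E
```

```text
6.7 [ 562.5 -210.   252.1] [ 0.33717163 -0.61761866 -2.56916014]
```

View pics/c3.png

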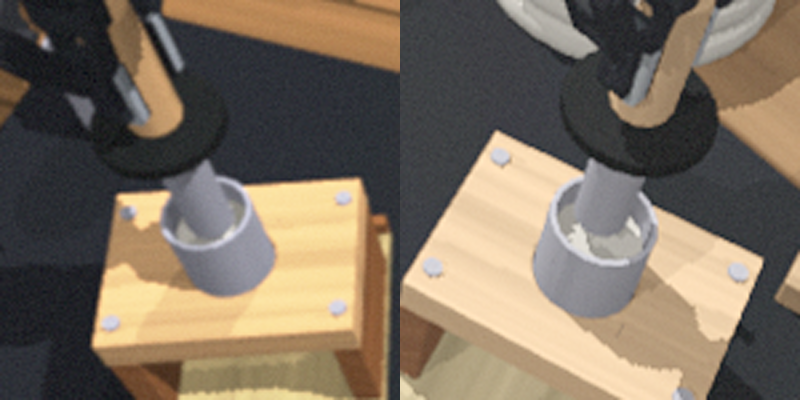

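The bar is inside the bore, roughly centred (scene crop ≈(205,205), side crop ≈(607,215)), with the core visible around it. Next I push.

Call:
{"name": "arm_command", "arguments": {
  "commands": [
    [[0,0,0.004],0,0],
    [[0,0,0.004],0,0],
    [[0,0,0.004],0,0],
    [[0,0,0.004],0,0],
    [[0,0,0.004],0,0],
    [[0,0,0.004],0,0],
    [[0,0,0.004],0,0],
    [[0,0,0],0,0]
  ]
}}

```text
time: 7.47
ee_pos: [562.8, -210.0, 224.6]
tool_rot: [-0.706, 0.708, -0.001, 0.0]
ft_force: [1.1, 0.8, -2.1]
finger_gap: 25.7
gripper_force: 118.0
```

Call:
{"name": "arm_command", "arguments": {
  "commands": [
    [[0,0,0.004],0,0],
    [[0,0,0.004],0,0],
    [[0,0,0.004],0,0],
    [[0,0,0.004],0,0]
  ]
}}

```text
time: 7.8
ee_pos: [563.3, -210.5, 210.1]
tool_rot: [-0.706, 0.708, -0.001, 0.0]
ft_force: [-1.7, 0.2, 8.8]
finger_gap: 25.9
gripper_force: 119.1
```

```bash
python3 - <<'E'
from h import *
s=telemetry.read_state(); print(s["time"],np.round(s["ee_pos"],1),s["ft_force"])
out=[]
for n in("scene","side"):
    im=snap(n); u,v=proj(n,(560,-213,120)).astype(int); x0=max(0,u-75);y0=max(0,v-75)
    out.append(cv2.resize(im[y0:y0+150,x0:x0+150],(400,400),interpolation=cv2.INTER_CUBIC))
cv2.imwrite("pics/c4.png",np.hstack(out)[:,:,::-1])
E
```

```text
7.8 [ 563.3 -210.5  210.1] [-1.72024945  0.16126208  8.81461424]
```

View pics/c4.png

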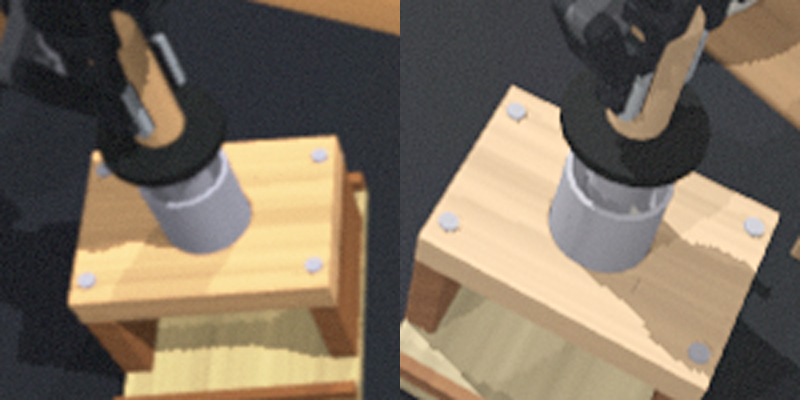

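The collar is now about 30 mm above the rim and the push force is moderate, with no slip in the grip. Continuing.

Call:
{"name": "arm_command", "arguments": {
  "commands": [
    [[0,0,0.004],0,0],
    [[0,0,0.004],0,0],
    [[0,0,0.004],0,0],
    [[0,0,0.004],0,0],
    [[0,0,0.004],0,0],
    [[0,0,0.004],0,0]
  ]
}}

```text
time: 8.4
ee_pos: [562.0, -209.8, 183.1]
tool_rot: [-0.706, 0.708, 0.001, -0.0]
ft_force: [0.0, 0.6, -3.6]
finger_gap: 25.8
gripper_force: 118.3
```

Call:
{"name": "arm_command", "arguments": {
  "commands": [
    [[0,0,0.003],0,0],
    [[0,0,0.002],0,0]
  ]
}}

```text
time: 8.57
ee_pos: [562.0, -209.8, 178.2]
tool_rot: [-0.706, 0.708, 0.001, -0.0]
ft_force: [-0.2, -0.3, -3.6]
finger_gap: 25.7
gripper_force: 118.2
```

Call:
{"name": "arm_command", "arguments": {
  "commands": [
    [[0,0,0.001],0,0],
    [[0,0,0.001],0,0]
  ]
}}

```text
time: 8.73
ee_pos: [562.4, -210.0, 177.0]
tool_rot: [-0.706, 0.708, 0.0, -0.0]
ft_force: [0.5, -0.1, -3.6]
finger_gap: 25.6
gripper_force: 118.2
```

Call:
{"name": "arm_command", "arguments": {
  "commands": [
    [[0,0,0.001],0,0],
    [[0,0,0.001],0,0]
  ]
}}

```text
time: 8.9
ee_pos: [562.6, -210.1, 176.7]
tool_rot: [-0.706, 0.708, -0.0, -0.0]
ft_force: [-5.9, 4.5, 13.7]
finger_gap: 26.0
gripper_force: 119.0
```

```bash
python3 - <<'E'
from h import *
s=telemetry.read_state(); print(s["time"],np.round(s["ee_pos"],1),s["ft_force"])
out=[]
for n in("scene","side"):
    im=snap(n); print([(d["pixel"],d["p"]) for d in look_for(n,"slug")[:3]]); u,v=proj(n,(560,-213,90)).astype(int); x0=max(0,u-75);y0=max(0,v-75)
    out.append(cv2.resize(im[y0:y0+150,x0:x0+150],(400,400),interpolation=cv2.INTER_CUBIC))
cv2.imwrite("pics/c5.png",np.hstack(out)[:,:,::-1])
E
```

```text
8.9 [ 562.6 -210.1  176.7] [-5.86778314  4.50485879 13.74533023]
[]
[]
```

View pics/c5.png

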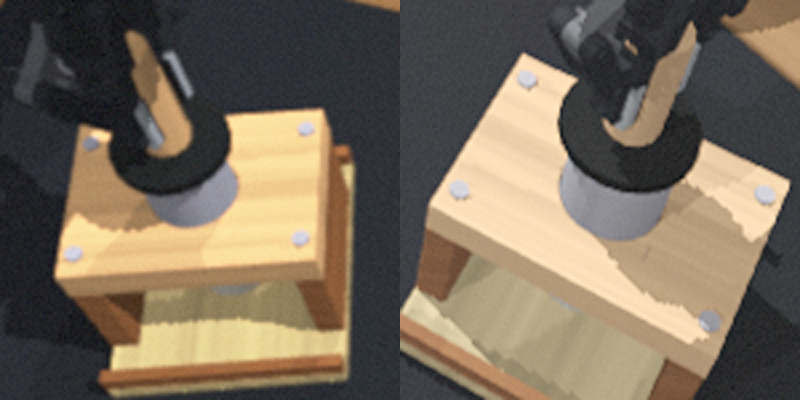

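The collar is on the rim (contact force about 17 N), and the core shows under the board at scene crop (237,287). Releasing and retreating.

Call:
{"name": "arm_command", "arguments": {
  "commands": [
    [[0,0,-0.0005],0,0],
    [[0,0,0],0,0.3],
    [[0,0,0],0,0.6],
    [[0,0,0],0,1],
    [[0,0,0],0,1],
    [[0,0,0],0,1],
    [[0,0,0],0,1],
    [[0,0,0],0,1]
  ]
}}

```text
time: 9.77
ee_pos: [562.6, -210.0, 175.7]
tool_rot: [-0.706, 0.708, -0.0, -0.0]
ft_force: [0.2, 0.5, -0.6]
finger_gap: 85.1
gripper_force: 0.0
```

Call:
{"name": "arm_command", "arguments": {
  "commands": [
    [[0,0,-0.01],0,1],
    [[0,0,-0.02],0,1],
    [[0,0,-0.03],0,1],
    [[0,0,-0.03],0,1],
    [[0,0,-0.03],0,1],
    [[0,0,-0.02],0,1],
    [[0,0,0],0,1],
    [[0,0,0],0,1]
  ]
}}

```text
time: 10.43
ee_pos: [563.0, -210.1, 318.0]
tool_rot: [-0.706, 0.708, -0.001, 0.001]
ft_force: [0.8, -0.3, -1.0]
finger_gap: 85.1
gripper_force: 0.0
```

```bash
python3 - <<'E'
from h import *
s=telemetry.read_state(); print(s["time"],np.round(s["ee_pos"],1),s["ft_force"],s["finger_gap"])
out=[]
for n in("scene","side"):
    im=snap(n); print([(d["pixel"],d["p"]) for d in mark_of(n,"slug")[:3]]); u,v=proj(n,(560,-213,90)).astype(int); x0=max(0,u-75);y0=max(0,v-75)
    for q in((560,-213,52),(560,-191,32),(560,-213,12),(560,-213,234)): print(n,q,((proj(n,q)-[x0,y0])*2.667).round())
    out.append(cv2.resize(im[y0:y0+150,x0:x0+150],(400,400),interpolation=cv2.INTER_CUBIC))
cv2.imwrite("pics/c6.png",np.hstack(out)[:,:,::-1])
E
```

```text
10.4333 [ 563.  -210.1  318. ] [ 0.84542624 -0.26358469 -1.00129091] 85.10408632692285
[([174.6, 216.2], 0.47)]
scene (560, -213, 52) [220. 235.]
scene (560, -191, 32) [260. 260.]
scene (560, -213, 12) [238. 267.]
scene (560, -213, 234) [117.  44.]
[]
side (560, -213, 52) [188. 237.]
side (560, -191, 32) [153. 226.]
side (560, -213, 12) [175. 273.]
side (560, -213, 234) [263.  30.]
```

View pics/c6.png

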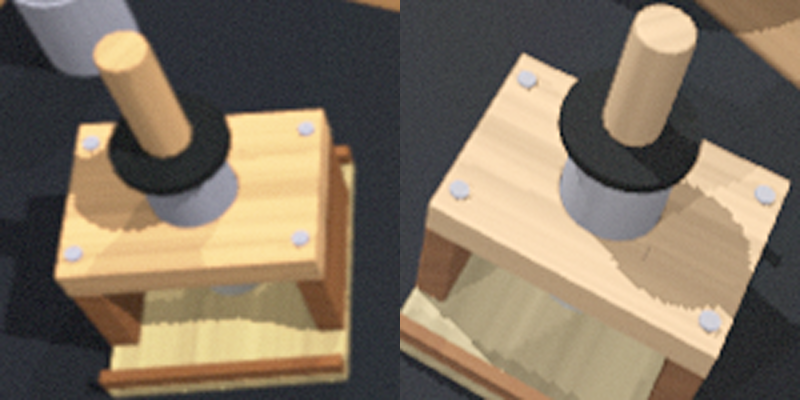

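The drift stands upright with its collar on the rim. The core's lower edge at crop (237,290) matches it standing on the tray directly below the barrel.

```bash
python3 -c "
from cell import robot
print(robot.hand_in())"
```

```text
the job is handed in; nothing more can be done
None
```

I handed the job in after about 10.5 s of the 38 s: the last pictures show the core standing in the tray under the barrel and the released drift upright with its collar on the rim; the hand-in returned no verdict.

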